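Refill the lidded topping box from the dotted cup

TASK

Swing the lid of the teal topping box fully open and pour all six chocolate balls from the blue dotted cup into it. Then stand the empty cup upright back on its coaster and leave the lid fully closed over the chocolates, without disturbing anything else on the table.

Things in the scene. Friction and masses are not known exactly. Their poses are not given: they have to be found in the camera images.
- bin: Teal plastic topping box, open on top, fixed to the table: 150 x 170 x 65 mm (x, y, z), walls and floor 5 mm. Origin: centre of its underside; x points to its hinge side, away from the robot at yaw 0.
- lid (a joint): Angle of the box's clear lid (150 x 170 mm, 8 mm thick) on a hinge along the box's +x rim, axis parallel to the box's y: 0 closed, positive as its front edge swings up and over towards +x, stop at 1.9. The hinge is stiff: the lid stays wherever it is left; about 2 N at its front edge moves it. It may start slightly ajar.
- lid_handle (a point): Middle of the round black bar handle on the lid: bar 11 mm thick, 85 mm long and parallel to the hinge, its axis 35 mm above the lid's top face and 30 mm in from the front edge (closed: 108.5 mm above the table; 120 mm from the hinge line across the box and 43 mm above it). Two 8 mm posts 72 mm apart carry it; it turns with the lid and is on the far side when the lid stands open.
- lid_hinge (a point): Middle of the lid's hinge line, 75 mm along +x from the box's centre and 65.5 mm above the table (lid's underside). Its axes turn with the lid.
- coaster: Round cork coaster with a dark teal face, 100 mm across, 4 mm thick, fixed to the table. Origin: centre of its underside.
- cup: Blue cup with white dots, 88 mm high, 68 mm across at the rim and 54 mm at the foot, straight tapering wall 3 mm thick, floor 4 mm thick, about 60 g, starting upright on the coaster with six balls in its lower half. Origin: centre of its underside; z points to its mouth. 63 mm across at 55 mm height; gripped with the gripper leaning over, the mouth stays clear of the palm.
- cup_rim (a point): Centre of the blue cup's mouth, 88 mm above its underside.
- ball0_center (a point): Centre of one of the six hard dark brown chocolate balls, 21 mm in diameter, 10 g.
- ball1_center (a point): Centre of one of the six hard dark brown chocolate balls, 21 mm in diameter, 10 g.
- ball2_center (a point): Centre of one of the six hard dark brown chocolate balls, 21 mm in diameter, 10 g.
- ball3_center (a point): Centre of one of the six hard dark brown chocolate balls, 21 mm in diameter, 10 g.
- ball4_center (a point): Centre of one of the six hard dark brown chocolate balls, 21 mm in diameter, 10 g.
- ball5_center (a point): Centre of one of the six hard dark brown chocolate balls, 21 mm in diameter, 10 g.
- spare_cup: Bystander: empty white cup with a teal band, the same shape and size as the blue one. Origin: centre of its underside.
- tumbler: Bystander: clear tumbler, 98 mm high, 68 mm across. Origin: centre of its underside.
- choc_bowl: Bystander: white and teal bowl of small chocolate drops, 134 mm across, 52 mm high. Origin: centre of its underside.
- mint_bowl: Bystander: white and teal bowl of white mints, 134 mm across, 52 mm high. Origin: centre of its underside.
- spoon: Bystander: spoon with a wooden handle lying on the table, about 200 mm long.
- phone: Bystander: black phone lying on the table, 150 x 75 x 9 mm. Origin: centre of its underside.
Things that resemble listed ones, but are neither listed nor needed, are in the scene too. Leave any orange or red look-alike of the bin alone. Several things look just like the coaster: the one meant starts farthest from the robot's base.

How it is judged:
By the outcome, as a careful person would: the job done as asked, in the order asked, and still so for the second after the job is handed in, with the robot touching nothing.
It also fails if it takes over 72 s, if anything falls off the work surface, if the arm or the gripper's body presses on something with over 40 N, if the wrist force passes 120 N, or if a joint passes its speed limit or range.

ROBOT

A 6-joint arm with a two-finger parallel gripper is mounted at the origin on the work surface. World frame = base frame: x ahead of the robot, y to its left, z up, the work surface at z = 0. Lengths are in mm, angles in rad, forces in N, time in s.
With the tool pointing down it reaches from about 325 to 875 mm from the base axis. Payload 4.4 kg.
Tool frame: the origin (TCP) lies midway between the tips of the shut fingers; the grasp point (between the pads) lies 19 mm behind it; z points along the fingers, y is the line along which they close (so a half turn about z gives the same grasp; the last joint's range is limited). The gripper opens to 85 mm and grips with 20 to 120 N. Pads are 22 mm wide; open, the fingers measure 114 mm over their backs; the gripper's body (76 mm by 85 mm) begins 54 mm behind the grasp point. The pads swing forward as they close: fully open they stand 13 mm farther back than shut.
Start: joints at [-1.452, 0.207, 1.542, -0, 1.393, -0.15], TCP at [153.247, -554.205, 231.282] pointing down, gripper open.
Joint ranges: [-2.73, 2.73], [-0.86, 2.22], [0.23, 2.46], [-1.11, 4.25], [0.08, 2.63], [-2.82, 2.82]. Speed limits (rad/s): [2.79, 2.79, 3.14, 3.14, 3.14, 3.14].

INTERFACE

Orientations are given as a unit quaternion [x, y, z, w].
In Python, from workcell import robot gives the robot as it stands. Calls block until the motion is done:
- robot.move_ptp(position, orientation): joint-space move of the TCP to a pose.
- robot.servo_line(position, rotation=None, speed=150): straight line of the TCP; rotation=None keeps the orientation; speed is the mean speed in mm/s.
- robot.goto_joints(angles): joint-space move.
- robot.let_go() and robot.gripper_close(f_grip=None): open the fingers fully, or close them until they stop; f_grip is the grip in N (None keeps the last).
- robot.pause(seconds).
- robot.solve_ik(position, orientation): joint angles nearest the present ones, or None.
- robot.state(): the state.
- robot.grab_frame(name): name is "scene" or "top" or "wrist"; returns a dict with "pixels" (400x640x3 uint8, blue, green, red), "z_map" (400x640 float32, mm along the optical axis (not along the pixel's ray), 0 where there is no reading), "K" (3x3 intrinsics, pixels), "eye" and "attitude" of the camera in the world. Camera axes: x right, y down, z forward; pixel columns grow to the right and rows downward; lengths in mm; the calibration is good to about 2 mm. A picture is of the moment at which its call begins.
A pose or a line that the arm cannot do raises robot.Unreachable and nothing moves.
- robot.job_done(): hands the job in; it is judged then, once.
Trained networks look in the newest picture that a camera, given by its name, has taken for a name from the list of things; names that differ only in an ending like _2 or _b are one class to them, and where a whole thing is asked for, a point or a joint stands for the part that bears it (a point fixed in the world has none). Each returns a list of dicts, best first, with "conf" (0 to 1); they miss things now and then, are a little off and sometimes report something else, mostly with a low value. They report only what shows in the picture. A call takes as long as a camera call. They do not tell look-alikes from the thing itself.
- robot.masks_of(camera, label): "pixels" (400x640 bool, what is visible of it) and "rect" ([centre column, centre row, width, height] in pixels, round what is visible of it).
The state is a dict: "time_s": time; "joint_pos": joint angles; "joint_velocities": joint speeds; "joint_efforts": joint torques, N m; "position": TCP position; "eef_rot": TCP orientation; "wrist_force": force on the tool from outside, world axes, zero at the start; "torque": the same for the moment, N m; "opening": finger opening in mm; "grasp_force": force on a finger pad.
Only numpy, scipy, OpenCV 4.12 (cv2) and the standard library are available. Lean on these libraries where they do the work, as an engineer would, in place of code of your own. Each camera call takes 0.05 s, during which the arm holds its last target. There are 200 camera calls.

## Working session

There is one attempt and no reset: what is moved stays moved. The work goes in short steps, each a Python script; the robot and the scene stay as the last script left them, time stands still between calls to the robot, and variables do not carry over. Pictures are saved under pics/ and viewed, at most 10 in all, crops included, and the job is handed in when it is done.

```bash
mkdir -p pics; ls; cat > h.py <<'E'
import numpy as np, cv2
from scipy.spatial.transform import Rotation as R
from workcell import robot
def cam(n):
    f=robot.grab_frame(n); A=np.array(f["attitude"],float)
    f["R"]=A if A.shape==(3,3) else R.from_quat(A).as_matrix(); f["eye"]=np.array(f["eye"],float); return f
def cloud(f):
    z=f["z_map"]; K=np.array(f["K"]); v,u=np.mgrid[:400,:640]
    P=np.stack([(u-K[0,2])/K[0,0]*z,(v-K[1,2])/K[1,1]*z,z],-1)
    W=P@f["R"].T+f["eye"]; W[z<=0]=np.nan; return W
E
python3 - <<'E'
from h import *
print({k:np.round(v,3) if not isinstance(v,dict) else v for k,v in robot.state().items()})
ims=[]
for n in ("top","scene"):
    f=cam(n); print(n,f["K"],f["eye"],f["attitude"]); W=cloud(f); cv2.imwrite(f"pics/{n}0.png",f["pixels"])
    for l in ["bin","lid","lid_handle","coaster","cup","spare_cup","tumbler","choc_bowl","mint_bowl","spoon","phone","ball0_center"]:
        for m in robot.masks_of(n,l):
            p=W[m["pixels"]]; p=p[~np.isnan(p[:,0])]
            print(n,l,round(m["conf"],2),np.round(m["rect"]),len(p),np.round(np.median(p,0)) if len(p) else '',np.round(np.percentile(p,[2,98],0)).tolist() if len(p) else '')
E
```

```text
pics
{'time_s': np.float64(0.0), 'joint_pos': array([-1.452,  0.207,  1.543,  0.   ,  1.393, -0.15 ]), 'joint_velocities': array([ 0.   , -0.   , -0.   , -0.001,  0.001,  0.   ]), 'joint_efforts': array([ 2.0000e-03, -3.8303e+01, -2.9160e+01,  0.0000e+00,  1.0000e-02,
       -0.0000e+00]), 'position': array([ 153.146, -553.436,  230.104]), 'eef_rot': array([ 0.991,  0.134,  0.   , -0.001]), 'wrist_force': array([-0.096, -0.186, -0.239]), 'torque': array([ 0.028, -0.023, -0.027]), 'grasp_force': np.float64(0.0), 'opening': np.float64(85.134)}
top [[447.89630101   0.         325.06807351]
 [  0.         447.89630101 194.46396876]
 [  0.           0.           1.        ]] [ 413.90114044  -62.72400765 1321.56197372] [ 0.71588717 -0.69685205  0.02400155 -0.03642407]
top bin 0.91 [393. 293.  60.  62.] 3581 [ 259. -232.   73.] [[185.0, -315.0, 34.0], [334.0, -150.0, 113.0]]
top bin 0.85 [244. 206.  75.  68.] 3545 [485. 179.  82.] [[408.0, 96.0, 1.0], [566.0, 272.0, 128.0]]
top bin 0.78 [228. 287.  81.  72.] 3689 [254. 228.  73.] [[167.0, 141.0, 14.0], [338.0, 321.0, 113.0]]
top bin 0.17 [4
[... 3384 characters left out ...]
 [[472.0, -243.0, 4.0], [537.0, -172.0, 94.0]]
scene spare_cup 0.6 [311. 225.  20.  34.] 604 [583. -11.  57.] [[551.0, -43.0, 3.0], [615.0, 21.0, 90.0]]
scene tumbler 0.63 [261. 249.  25.  39.] 715 [742. -50.  63.] [[711.0, -81.0, 1.0], [774.0, -17.0, 100.0]]
scene choc_bowl 0.69 [361. 326.  53.  48.] 1910 [725. 311.  43.] [[663.0, 250.0, 35.0], [780.0, 368.0, 53.0]]
scene spoon 0.87 [448. 310.  46.  56.] 542 [564. 447.  13.] [[419.0, 430.0, -1.0], [604.0, 476.0, 22.0]]
scene phone 0.58 [248. 133.  24.  33.] 609 [ 428. -483.   10.] [[368.0, -554.0, 2.0], [482.0, -413.0, 16.0]]
scene ball0_center 0.47 [282. 190.  25.  20.] 288 [ 531. -185.    5.] [[470.0, -246.0, -0.0], [558.0, -157.0, 11.0]]
```

View pics/top0.png

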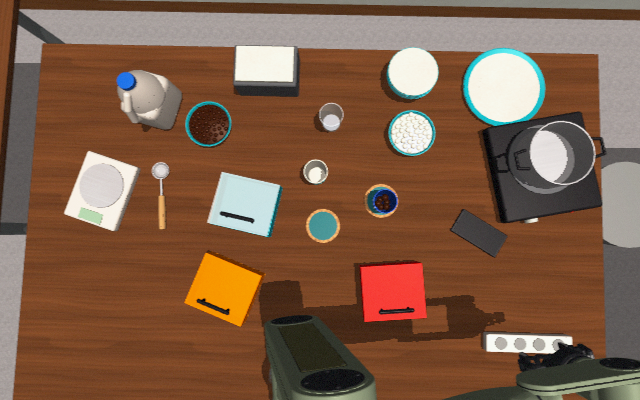

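View pics/scene0.png

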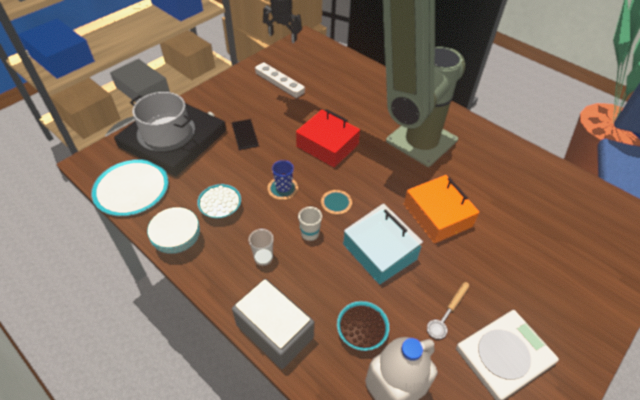

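The top view shows the teal box at px (244,205), with the black handle on the robot side and the lid slightly ajar. The blue cup stands on its coaster at (382,201). An empty look-alike coaster is at (323,226), and orange and red look-alike boxes are below. The scene view agrees: box at (384,243), cup at (284,175). Next I'll take precise fits and check reachability.

```bash
cat > fit.py <<'E'
from h import *
from scipy.optimize import least_squares
def lidfit(n,c=(488,184)):
    f=cam(n); W=cloud(f); im=f["pixels"]
    ms=[m for m in robot.masks_of(n,"lid")]
    best=min(ms,key=lambda m:np.linalg.norm(np.nanmedian(W[m["pixels"]],0)[:2]-c))
    return W,best["pixels"],im
def circ(P,r=None):
    g=lambda q:np.hypot(P[:,0]-q[0],P[:,1]-q[1])-(r or q[2])
    s=least_squares(g,[*P[:,:2].mean(0)]+([] if r else [40]),loss="soft_l1",f_scale=1.5); return s.x,np.sqrt(np.mean(s.fun**2)),len(P)
E
python3 - <<'E'
from fit import *
for n in ("top","scene"):
    W,m,im=lidfit(n); P=W[m]; P=P[~np.isnan(P[:,0])]
    h=P[P[:,2]>107]; 
    L=P[(P[:,2]>66)&(P[:,2]<98)]
    A=np.c_[L[:,:2],np.ones(len(L))]
    for _ in range(4):
        k,_,_,_=np.linalg.lstsq(A,L[:,2],rcond=None); r=L[:,2]-A@k; s=abs(r)<5; A,L=A[s],L[s]
    rect=cv2.minAreaRect(L[:,:2].astype(np.float32)); 
    d=np.linalg.svd(h-h.mean(0))[2][0] if len(h)>5 else 0
    print(n,"plane",k.round(4),"tilt",np.hypot(*k[:2]),"dir",np.degrees(np.arctan2(k[1],k[0])),"rect",np.round(rect[0],1),np.round(rect[1],1),rect[2])
    hm=[h.min(0),h.max(0)] ; print(" handle",len(h),h.mean(0).round(1),d,np.degrees(np.arctan2(d[1],d[0])),np.round(hm,0).tolist())
    Q=W.reshape(-1,3); Q=Q[~np.isnan(Q[:,0])]
    near=np.hypot(Q[:,0]-508,Q[:,1]+201)<75
    rim=Q[near&(Q[:,2]>84)&(Q[:,2]<100)]; print(" rim",circ(rim), rim[:,2].max())
    I=im.reshape(-1,3)[~np.isnan(W.reshape(-1,3)[:,0])]
    blue=(I[:,0]>1.6*I[:,2])&(I[:,0]>60)
    co=Q[near&(Q[:,2]>1.5)&(Q[:,2]<9)]; hull=cv2.convexHull(co[:,:2].astype(np.float32))[:,0]
    print(" coaster hull circ",circ(hull),circ(hull,50))
    cu=Q[near&(Q[:,2]>84)&(Q[:,2]<98)]; hh=cv2.convexHull(cu[:,:2].astype(np.float32))[:,0]; print(" rim hull",circ(hh),circ(hh,34))
E
```

```text
top plane [-1.324000e-01  2.730000e-02  1.430766e+02] tilt 0.13516952923883138 dir 168.34340547958115 rect [489.8 185.5] [170.2 149. ] 78.30144500732422
 handle 143 [450.5 192.6 128.2] [-0.19628543 -0.98054567  0.00149069] -101.31983750804069 [[437.0, 148.0, 107.0], [464.0, 239.0, 137.0]]
 rim (array([ 506.03013043, -205.40558091,   31.86696369]), np.float64(1.034500558174017), 101) 98.22215876149494
 coaster hull circ (array([ 508.06717397, -200.86188655,   73.54455606]), np.float64(0.7524448792773456), 28) (array([ 508.57433592, -215.44606591]), np.float64(24.71676278155172), 28)
 rim hull (array([ 506.17129933, -205.49772114,   33.09742646]), np.float64(0.516770073308843), 29) (array([ 505.9135413 , -205.62265668]), np.float64(1.0637713908984263), 29)
scene plane [-1.291000e-01  2.650000e-02  1.421405e+02] tilt 0.13180572051474732 dir 168.40843079377345 rect [489.4 187.9] [171.  150.2] 78.01725006103516
 handle 127 [452.3 196.9 127. ] [ 0.18891747  0.98130848 -0.03665865] 79.10297047367882 [[440.0, 151.0, 107.0], [464.0, 242.0, 135.0]]
 rim (array([ 505.84552176, -203.14536562,   31.88615612]), np.float64(2.1144394916294806), 113) 97.44195681358906
 coaster hull circ (array([ 508.32172938, -200.90167721,   73.2668762 ]), np.float64(1.0880956977568343), 25) (array([ 528.9495385 , -196.90300893]), np.float64(25.05943476491514), 25)
 rim hull (array([ 504.41864859, -202.30511343,   34.75507107]), np.float64(1.0988165147523836), 18) (array([ 504.69757533, -202.75782554]), np.float64(1.2801885648912386), 18)
```

```bash
cat >> h.py <<'E'
def tool(head,down,roll=0):
    """tool z: heading azimuth `head`, `down` rad below horizontal; y horizontal (left of heading) at roll 0; roll about tool z"""
    z=np.array([np.cos(head)*np.cos(down),np.sin(head)*np.cos(down),-np.sin(down)])
    y=np.array([-np.sin(head),np.cos(head),0]); x=np.cross(y,z)
    return R.from_matrix(np.c_[x,y,z])*R.from_euler("z",roll)
E
python3 - <<'E'
from h import *
D=np.degrees
cup=np.array([508,-200,4.]); B=np.array([488,184,0])
g0=19
# reach for grasp
for dn in (20,30,40,50,60):
    for hd in (-60,-40,-20,0,20,40,60):
      for rl in (0,180):
        h,d=np.radians([hd,dn]); T=tool(h,d,np.radians(rl)); p=cup+[0,0,55]+T.apply([0,0,g0]); q=robot.solve_ik(p,T.as_quat())
        if q is not None: print("G",dn,hd,rl,np.round(q,2))
E
```

```text
G 20 -60 0 [-0.12  0.6   2.15  4.23  1.01  1.2 ]
G 20 -60 180 [-0.12  0.6   2.15  4.23  1.01 -1.94]
G 20 -40 0 [-0.37  0.56  2.32  3.52  0.97  1.47]
G 20 -40 180 [-0.37  0.56  2.32  3.52  0.97 -1.67]
G 20 -20 0 [-0.73  0.56  2.37  2.72  1.03  1.66]
G 20 -20 180 [-0.73  0.56  2.37  2.72  1.03 -1.48]
G 20 0 0 [-1.01  0.57  2.3   2.03  1.08  1.84]
G 20 0 180 [-1.01  0.57  2.3   2.03  1.08 -1.3 ]
G 20 20 0 [-1.1   0.61  2.12  1.53  1.2   2.01]
G 20 20 180 [-1.1   0.61  2.12  1.53  1.2  -1.13]
G 20 40 0 [-1.09  0.69  1.9   1.2   1.39  2.12]
G 20 40 180 [-1.09  0.69  1.9   1.2   1.39 -1.02]
G 20 60 0 [-1.03  0.78  1.66  0.97  1.6   2.17]
G 20 60 180 [-1.03  0.78  1.66  0.97  1.6  -0.98]
G 30 -40 0 [-0.39  0.4   2.31  3.59  0.65  1.36]
G 30 -40 180 [-0.39  0.4   2.31  3.59  0.65 -1.78]
G 30 -20 0 [-0.7   0.38  2.36  2.65  0.68  1.78]
G 30 -20 180 [-0.7   0.38  2.36  2.65  0.68 -1.36]
G 30 0 0 [-0.95  0.41  2.29  1.91  0.84  2.05]
G 30 0 180 [-0.95  0.41  2.29  1.91  0.84 -1.09]
G 30 20 0 [-1.05  0.48  2.13  1.43  1.04  2.19]
G 30 20 180 [-1.05  0.48  2.13  1.43  1.04 -0.95]
G 30 40 0 [-1.05
[... 1058 characters left out ...]
 -0.57]
G 50 60 0 [-0.88  0.51  1.76  0.69  1.25  2.43]
G 50 60 180 [-0.88  0.51  1.76  0.69  1.25 -0.71]
G 60 -60 0 [-0.36  0.27  2.03 -0.69  0.52 -0.33]
G 60 -60 180 [-0.36  0.27  2.03 -0.69  0.52  2.81]
G 60 -40 0 [-0.47  0.22  2.11 -0.36  0.32 -1.03]
G 60 -40 180 [-0.47  0.22  2.11 -0.36  0.32  2.11]
G 60 -20 0 [-0.6   0.2   2.13  0.4   0.33 -2.18]
G 60 -20 180 [-0.6   0.2   2.13  0.4   0.33  0.96]
G 60 0 180 [-0.72  0.23  2.1   0.72  0.52  0.27]
G 60 20 180 [-0.79  0.28  2.02  0.73  0.75 -0.09]
G 60 40 0 [-0.82  0.36  1.9   0.66  0.96  2.79]
G 60 40 180 [-0.82  0.36  1.9   0.66  0.96 -0.35]
G 60 60 0 [-0.81  0.45  1.77  0.55  1.15  2.57]
G 60 60 180 [-0.81  0.45  1.77  0.55  1.15 -0.57]
```

```bash
cat >> h.py <<'E'
YAW=np.radians(-11.4); EX=np.array([np.cos(YAW),np.sin(YAW),0]); EY=np.array([-EX[1],EX[0],0]); UZ=np.array([0,0,1.])
HINGE=np.array([561.4,172.,65.5]); BOX=HINGE*[1,1,0]-75*EX
CUP=np.array([505.4,-204.,4.])
def lidpt(th,a,b): # a from hinge toward front, b above underside
    return HINGE+(-a*np.cos(th)+b*np.sin(th))*EX+(a*np.sin(th)+b*np.cos(th))*UZ
def pour(head,beta,gam,psi,rimxy,zg,roll0):
    """TCP pose: rim centre over rimxy, grasp point at height zg"""
    T=tool(head,gam,psi+roll0); c_t=R.from_euler("z",-roll0).apply(tool(0,beta).inv().apply([0,0,1]))
    c=T.apply(c_t); g=np.array([*(np.array(rimxy)-33*c[:2]),zg]); return g+T.apply([0,0,19]),T,c
E
python3 - <<'E'
from h import *
print("BOX",BOX)
for rl in (90,-90):
  for th in (.133,.6,.9,1.1,1.3,1.6,1.9):
    for phi in (0,.3,.5,.8,1.1,1.5):
        T=tool(YAW,np.pi/2+phi,np.radians(rl)); q=robot.solve_ik(lidpt(th,120,43)+T.apply([0,0,19]),T.as_quat())
        if q is not None: print("bar",rl,th,phi,np.round(q,2))
for hd in (-60,-40,-20,0,20,40,60):
  for gm in (0,10,20):
   for roll0 in (0,np.pi):
    s=[]
    for psi in (0,90,180,-90,-180):
        p,T,c=pour(np.radians(hd),np.radians(40),np.radians(gm),np.radians(psi),BOX[:2]+10*EX[:2],140,roll0); q=robot.solve_ik(p,T.as_quat()); s.append(None if q is None else np.round(q,1).tolist())
    if s[0] and (s[2] or s[4]): print("pour",hd,gm,round(roll0),s)
E
```

```text
BOX [487.8796619  186.82430053   0.        ]
bar 90 0.133 0 [ 0.23  0.18  1.86 -0.    1.1   0.43]
bar 90 0.133 0.3 [0.17 0.34 1.69 0.11 1.4  0.33]
bar 90 0.133 0.5 [0.13 0.46 1.57 0.16 1.59 0.3 ]
bar 90 0.133 0.8 [0.1  0.64 1.41 0.22 1.86 0.27]
bar 90 0.133 1.1 [0.08 0.83 1.27 0.29 2.11 0.28]
bar 90 0.133 1.5 [0.07 1.05 1.14 0.4  2.41 0.33]
bar 90 0.6 0 [ 0.2   0.18  1.75 -0.    1.21  0.4 ]
bar 90 0.6 0.3 [0.14 0.35 1.57 0.1  1.51 0.32]
bar 90 0.6 0.5 [0.11 0.47 1.45 0.15 1.7  0.3 ]
bar 90 0.6 0.8 [0.08 0.65 1.29 0.22 1.97 0.29]
bar 90 0.6 1.1 [0.06 0.83 1.16 0.3  2.22 0.3 ]
bar 90 0.6 1.5 [0.05 1.04 1.04 0.44 2.52 0.38]
bar 90 0.9 0 [ 0.18  0.22  1.67 -0.    1.26  0.37]
bar 90 0.9 0.3 [0.12 0.39 1.48 0.09 1.56 0.31]
bar 90 0.9 0.5 [0.1  0.51 1.35 0.14 1.76 0.29]
bar 90 0.9 0.8 [0.07 0.69 1.19 0.22 2.04 0.29]
bar 90 0.9 1.1 [0.05 0.87 1.04 0.3  2.29 0.32]
bar 90 0.9 1.5 [0.04 1.07 0.92 0.48 2.59 0.43]
bar 90 1.1 0 [ 0.16  0.26  1.61 -0.    1.28  0.36]
bar 90 1.1 0.3 [0.11 0.43 1.41 0.09 1.59 0.3 ]
bar 90 1.1 0.5 [0.09 0.55 1.28 0.14 1.79 0.28]
bar 90 1.1 0.8 [0.06 0.73 1.11 0.21 2.08
[... 5384 characters left out ...]
 2.2, 1.6, 1.4, 2.0], [-0.4, 0.5, 2.2, 1.6, 1.3, -2.7], [-0.4, 0.5, 2.2, 1.6, 1.3, -1.1], [-0.4, 0.5, 2.1, 1.6, 1.4, 0.5], [-0.4, 0.5, 2.2, 1.6, 1.3, -1.1]]
pour 60 10 3 [[-0.4, 0.5, 2.2, 1.6, 1.4, -1.1], [-0.4, 0.5, 2.2, 1.6, 1.3, 0.4], [-0.4, 0.5, 2.2, 1.6, 1.3, 2.0], [-0.4, 0.5, 2.1, 1.6, 1.4, -2.6], [-0.4, 0.5, 2.2, 1.6, 1.3, 2.0]]
pour 60 20 0 [[-0.4, 0.4, 2.2, 1.5, 1.2, 2.2], [-0.3, 0.3, 2.2, 1.5, 1.2, -2.5], [-0.3, 0.4, 2.2, 1.5, 1.2, -0.9], [-0.4, 0.4, 2.1, 1.5, 1.2, 0.7], [-0.3, 0.4, 2.2, 1.5, 1.2, -0.9]]
pour 60 20 3 [[-0.4, 0.4, 2.2, 1.5, 1.2, -0.9], [-0.3, 0.3, 2.2, 1.5, 1.2, 0.6], [-0.3, 0.4, 2.2, 1.5, 1.2, 2.2], [-0.4, 0.4, 2.1, 1.5, 1.2, -2.5], [-0.3, 0.4, 2.2, 1.5, 1.2, 2.2]]
```

```bash
cat > open1.py <<'E'
from h import *
def st(s): x=robot.state(); print(s,round(x["time_s"],2),np.round(x["position"]),"F",np.round(x["wrist_force"],1),"op",round(x["opening"],1),"g",round(x["grasp_force"],1))
def bar(th,phi,off=0):
    T=tool(YAW,np.pi/2+phi,np.pi/2); return lidpt(th,120,43)+T.apply([0,0,19-off]),T.as_quat()
if __name__=="__main__":
    robot.move_ptp(*bar(.133,0,90)); st("above")
    robot.servo_line(bar(.133,0,0)[0],speed=200); st("down")
    robot.gripper_close(30); st("closed")
    for th in np.linspace(.133,1.0,7)[1:]:
        p,q=bar(th,(th-.133)*.7/.867); robot.servo_line(p,q,speed=120)
        st(f"th {th:.2f}")
    f=cam("scene"); cv2.imwrite("pics/s1.png",f["pixels"])
E
python3 open1.py
```

```text
above 4.33 [451. 194. 195.] F [ 0.6 -0.3  0.8] op 85.3 g 0.0
down 4.93 [451. 194. 105.] F [0.3 1.3 0.7] op 85.0 g 0.0
closed 5.61 [450. 194. 105.] F [-0.4  0.5  1.8] op 9.9 g 29.2
th 0.28 5.9 [457. 193. 121.] F [-2.7  1.3  1.4] op 9.9 g 30.5
th 0.42 6.19 [467. 191. 135.] F [-3.6  1.   2.7] op 9.6 g 31.2
th 0.57 6.48 [478. 189. 148.] F [-3.3  1.2  3.8] op 9.8 g 31.6
th 0.71 6.78 [491. 186. 160.] F [-3.8 -0.5  5.5] op 9.2 g 31.8
th 0.86 7.07 [505. 183. 169.] F [-2.9  0.2  5.7] op 9.6 g 31.9
th 1.00 7.36 [521. 180. 176.] F [-2.3  0.3  6.1] op 9.9 g 32.0
```

```bash
cat > open2.py <<'E'
from open1 import *
robot.let_go(); st("rel")
p,q=bar(1.0,.7,110); robot.servo_line(p,speed=250); st("retract")
F=lambda th,a,b,d:(lidpt(th,a,b)+0*EX,tool(YAW,d,np.pi).as_quat())
# intermediate high, then in front of the lid
p1=HINGE-190*EX; p1[2]=330; q1=tool(YAW,.9,np.pi).as_quat()
p0,q0=F(.85,150,-60,.25)
print([robot.solve_ik(a,b) is not None for a,b in [(p1,q1),(p0,q0),F(1.9,125,0,.33)]])
robot.move_ptp(p1,q1); robot.gripper_close(20); st("front high")
robot.move_ptp(p0,q0); st("front")
for th in (.95,1.1,1.3,1.5,1.7,1.85):
    p,q=F(th,125,-2,.25+.08*(th-.9)); robot.servo_line(p,q,speed=120); st(f"push {th}")
for th in (1.9,1.92,1.94):
    p,q=F(th,125,0,.33); robot.servo_line(p,q,speed=40); st(f"push {th}")
    if np.linalg.norm(robot.state()["wrist_force"])>15: break
f=cam("scene"); cv2.imwrite("pics/s2.png",f["pixels"])
E
python3 open2.py
```

```text
rel 8.12 [521. 180. 175.] F [-0.1  0.5 -0.2] op 85.3 g 0.0
retract 8.72 [591. 166. 259.] F [-0.6 -0.5 -0.9] op 85.3 g 0.0
[True, False, True]
front high 11.43 [375. 210. 330.] F [-0.2  0.   0.6] op 0.0 g 0.0Traceback (most recent call last):
  File "open2.py", line 10, in <module>
    robot.move_ptp(p0,q0); st("front")
    ~~~~~~~~~~~~~~^^^^^^^
workcell.Unreachable: the arm cannot take that pose within its joint ranges
```

```bash
python3 - <<'E'
from open1 import *
print(np.round(robot.state()["joint_pos"],2))
for th,a,b in [(.85,150,-60),(.85,140,-35),(.95,125,-2),(1.1,125,-2),(1.3,125,-2),(1.5,125,-2),(1.9,125,0)]:
    for rl in (0,np.pi):
        print(th,round(rl),{d:np.round(robot.solve_ik(lidpt(th,a,b),tool(YAW,d,rl).as_quat()),1).tolist() if robot.solve_ik(lidpt(th,a,b),tool(YAW,d,rl).as_quat()) is not None else None for d in (.3,.5,.7,.9)})
E
```

```text
[ 0.65 -0.45  2.06 -0.55  1.11  2.56]
0.85 0 {0.3: None, 0.5: None, 0.7: None, 0.9: [0.5, -0.1, 2.3, -0.8, 0.6, -0.3]}
0.85 3 {0.3: None, 0.5: None, 0.7: None, 0.9: None}
0.85 0 {0.3: None, 0.5: None, 0.7: None, 0.9: [0.5, -0.1, 2.2, -0.8, 0.6, -0.3]}
0.85 3 {0.3: None, 0.5: None, 0.7: None, 0.9: [0.5, -0.1, 2.2, -0.8, 0.6, 2.8]}
0.95 0 {0.3: [0.6, 0.2, 2.3, 4.2, 0.9, 1.0], 0.5: None, 0.7: None, 0.9: [0.4, -0.1, 2.1, -0.7, 0.6, -0.5]}
0.95 3 {0.3: [0.6, 0.2, 2.3, 4.2, 0.9, -2.1], 0.5: None, 0.7: None, 0.9: [0.4, -0.1, 2.1, -0.7, 0.6, 2.7]}
1.1 0 {0.3: [0.6, 0.2, 2.3, 4.2, 0.9, 1.0], 0.5: None, 0.7: None, 0.9: [0.4, -0.1, 2.1, -0.6, 0.6, -0.5]}
1.1 3 {0.3: [0.6, 0.2, 2.3, 4.2, 0.9, -2.1], 0.5: None, 0.7: None, 0.9: [0.4, -0.1, 2.1, -0.6, 0.6, 2.6]}
1.3 0 {0.3: [0.5, 0.2, 2.3, 4.2, 0.8, 1.0], 0.5: None, 0.7: None, 0.9: [0.4, -0.0, 2.1, -0.6, 0.6, -0.6]}
1.3 3 {0.3: [0.5, 0.2, 2.3, 4.2, 0.8, -2.2], 0.5: None, 0.7: None, 0.9: [0.4, -0.0, 2.1, -0.6, 0.6, 2.5]}
1.5 0 {0.3: [0.5, 0.2, 2.3, 4.2, 0.8, 1.0], 0.5: None, 0.7: None, 0.9: [0.3, -0.0, 2.0, -0.6, 0.6, -0.6]}
1.5 3 {0.3: [0.5, 0.2, 2.3, 4.2, 0.8, -2.2], 0.5: None, 0.7: None, 0.9: [0.3, -0.0, 2.0, -0.6, 0.6, 2.5]}
1.9 0 {0.3: [0.4, 0.3, 2.2, 4.1, 0.8, 1.0], 0.5: None, 0.7: None, 0.9: [0.3, 0.1, 1.9, -0.5, 0.6, -0.7]}
1.9 3 {0.3: [0.4, 0.3, 2.2, 4.1, 0.8, -2.1], 0.5: None, 0.7: None, 0.9: [0.3, 0.1, 1.9, -0.5, 0.6, 2.4]}
```

```bash
cat > open2.py <<'E'
from open1 import *
q=tool(YAW,.9,np.pi).as_quat()
robot.servo_line(lidpt(.85,140,-35),q,speed=250); st("front")
for th in (1.0,1.2,1.4,1.6,1.8,1.9):
    robot.servo_line(lidpt(th,125,-12),q,speed=150); st(f"push {th}")
for b in range(-10,8,2):
    robot.servo_line(lidpt(1.9,125,b),q,speed=40); st(f"b {b}")
    if robot.state()["wrist_force"]@EX<-12: break
robot.servo_line(lidpt(1.9,125,-60),q,speed=250)
f=cam("scene"); cv2.imwrite("pics/s2.png",f["pixels"]); st("end")
E
python3 open2.py
```

```text
front 12.37 [446. 196. 149.] F [-0.   0.6  0.2] op 0.3 g 0.0
push 1.0 12.81 [486. 188. 166.] F [-0.4  0.  -0.2] op 0.3 g 0.0
push 1.2 13.12 [506. 183. 178.] F [-1.8 -0.4 -1. ] op -0.1 g 0.0
push 1.4 13.44 [529. 179. 186.] F [0.2 0.1 0.2] op -0.2 g 0.0
push 1.6 13.76 [553. 174. 191.] F [-0.8 -0.9 -0.6] op -0.1 g 0.0
push 1.8 14.07 [577. 169. 190.] F [-0.3  0.   0.1] op -0.0 g 0.0
push 1.9 14.32 [589. 166. 187.] F [ 0.6  0.3 -0.2] op -0.0 g 0.0
b -10 14.57 [591. 166. 187.] F [-0.6  0.7 -0.4] op -0.1 g 0.3
b -8 14.82 [593. 166. 186.] F [-1.5  0.4  0.2] op 0.1 g 0.4
b -6 15.07 [596. 165. 186.] F [-0.1  0.5  0. ] op 0.1 g 0.2
b -4 15.32 [597. 165. 185.] F [-3.3  0.2  1.1] op -0.0 g 1.6
b -2 15.57 [598. 165. 185.] F [-16.9   1.5  11.6] op -0.3 g 9.6
end 16.01 [546. 175. 204.] F [-0.1 -0.7 -0.8] op -0.1 g 0.0
```

View pics/s2.png

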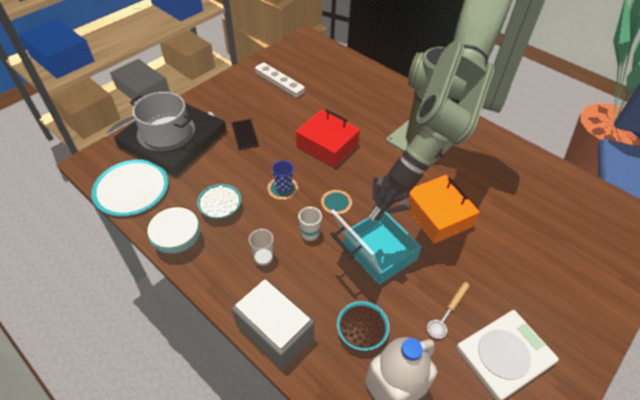

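The scene shows the box open at (382,245), with the lid standing back against its stop and the inside empty. The cup is untouched at (284,177). Now for the cup.

```bash
sed -i 's/33\*c\[:2\]/30*c[:2]/; s/g+T.apply(\[0,0,19\]),T,c/g+T.apply([0,0,22]),T,c/' h.py
cat > grasp.py <<'E'
from open1 import *
HD,BE=np.radians(20),np.radians(40); TG=tool(HD,BE,np.pi); QG=TG.as_quat()
PG=CUP+[0,0,58]+TG.apply([0,0,22])
if __name__=="__main__":
    s=robot.state(); robot.servo_line(np.array(s["position"])+[-60,0,120],speed=300)
    robot.let_go()
    pre=PG-TG.apply([0,0,90]); robot.move_ptp(pre+[0,0,130],QG); st("pre high"); print(np.round(robot.state()["joint_pos"],2))
    robot.servo_line(pre,speed=300); st("pre")
    f=cam("scene"); cv2.imwrite("pics/s3.png",f["pixels"][100:300,180:440].repeat(3,0).repeat(3,1)); 
E
python3 grasp.py
```

```text
pre high 19.64 [ 457. -221.  236.] F [-0.7  0.1 -0.4] op 85.2 g 0.0
[-1.15 -0.09  2.1   0.94  1.25 -0.31]
pre 20.23 [ 457. -222.  106.] F [-0.1 -0.1 -0.3] op 85.1 g 0.0
```

View pics/s3.png

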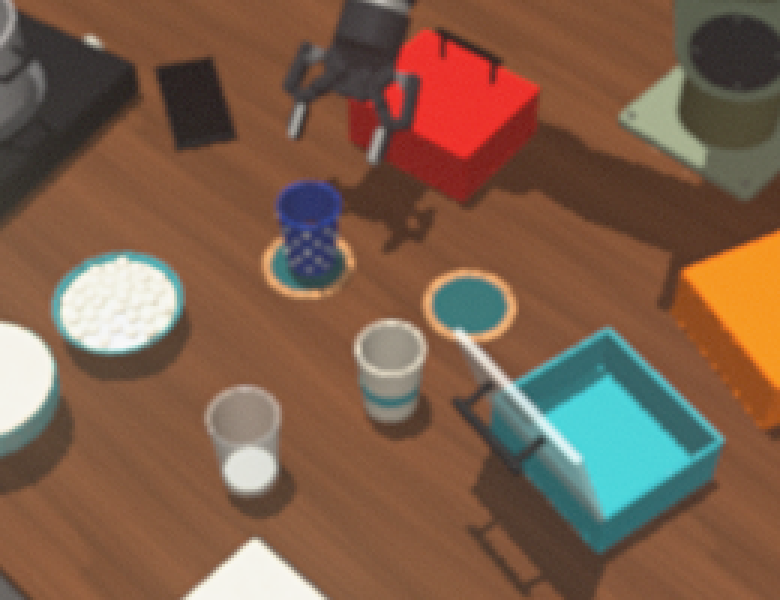

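The gripper at (350,110) in the crop straddles the approach line to the cup at (310,230), and the red box is clear. I'll grasp and lift.

```bash
cat > g2.py <<'E'
from grasp import *
robot.servo_line(PG,QG,speed=150); st("at")
robot.gripper_close(25); st("closed")
robot.servo_line(PG+[0,0,30],speed=80); st("lift30")
robot.servo_line(PG+[0,0,160],speed=200); st("lift")
f=cam("scene"); cv2.imwrite("pics/s4.png",f["pixels"][60:260,180:440].repeat(3,0).repeat(3,1))
E
python3 g2.py
python3 - <<'E'
from h import *
q=None
for psi in (0,60,120,180):
    for g in (0,5): print(psi,g,*(np.round(v,2) if v is not None else None for v in [robot.solve_ik(*(lambda r:(r[0],r[1].as_quat()))(pour(np.radians(40),np.radians(40),np.radians(g),np.radians(psi),BOX[:2],z,np.pi))) for z in (140,170)]), pour(np.radians(40),np.radians(40),np.radians(g),np.radians(psi),BOX[:2],140,np.pi)[2].round(2))
E
```

```text
at 21.02 [ 522. -199.   49.] F [0.6 0.  1.2] op 85.4 g 0.0
closed 21.36 [ 522. -199.   49.] F [-3.2  0.3  5.8] op 64.5 g 26.5
lift30 21.88 [ 521. -198.   78.] F [-0.6 -0.2 -1.8] op 64.3 g 27.6
lift 22.68 [ 521. -197.  206.] F [ 0.1 -0.4 -1.8] op 64.6 g 27.6
0 0 [-0.28  0.64  2.33  2.16  1.47 -1.43] [-0.28  0.52  2.36  2.15  1.43 -1.35] [-0.49 -0.41  0.77]
0 5 [-0.28  0.54  2.36  2.13  1.35 -1.36] [-0.28  0.42  2.38  2.11  1.3  -1.28] [-0.44 -0.37  0.82]
60 0 [-0.23  0.64  2.36  2.2   1.48 -0.41] [-0.23  0.52  2.39  2.2   1.43 -0.33] [-0.07 -0.92  0.38]
60 5 [-0.23  0.54  2.38  2.18  1.35 -0.34] [-0.23  0.41  2.41  2.16  1.3  -0.26] [-0.04 -0.9   0.44]
120 0 [-0.23  0.64  2.36  2.2   1.48  0.64] [-0.23  0.52  2.39  2.2   1.43  0.72] [-0.07 -0.92 -0.38]
120 5 [-0.23  0.54  2.38  2.19  1.35  0.71] [-0.23  0.41  2.4   2.17  1.29  0.79] [-0.09 -0.94 -0.33]
180 0 [-0.28  0.64  2.33  2.16  1.47  1.71] [-0.28  0.52  2.36  2.15  1.43  1.79] [-0.49 -0.41 -0.77]
180 5 [-0.27  0.54  2.35  2.14  1.34  1.78] [-0.27  0.42  2.38  2.12  1.29  1.86] [-0.54 -0.45 -0.71]
```

View pics/s4.png

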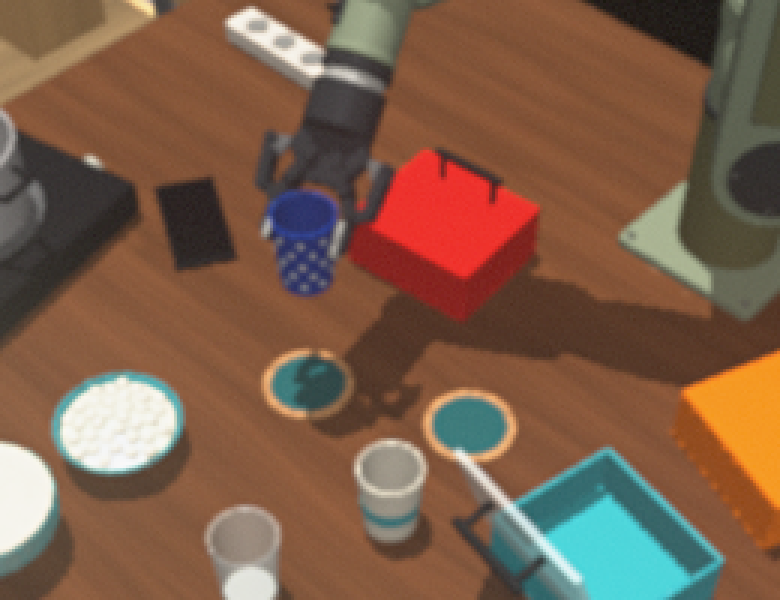

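The cup is held at (305,240) in the crop with the coaster empty below it at (308,383). Next, carry and pour.

```bash
cat > pr.py <<'E'
from grasp import *
H4=np.radians(40); XY=(BOX+20*EY)[:2]
def pp(g,psi,z,xy=XY):
    p,T,c=pour(H4,BE,np.radians(g),np.radians(psi),xy,z,np.pi); return p,T.as_quat()
if __name__=="__main__":
    robot.move_ptp(*pp(40,0,215)); st("over")
    robot.servo_line(*pp(2,0,150),speed=100); st("g0"); print(np.round(robot.state()["joint_pos"],2))
    for psi in (40,75,95,115,140,180):
        robot.servo_line(*pp(2,psi,150 if psi<120 else 142),speed=50); st(f"psi {psi}")
    robot.pause(.4)
    f=cam("scene"); cv2.imwrite("pics/s5.png",f["pixels"][100:300,280:540].repeat(3,0).repeat(3,1)); print(np.round(robot.state()["joint_pos"],2))
E
python3 pr.py
```

```text
over 24.26 [505. 217. 201.] F [ 0.7  1.3 -0.8] op 64.5 g 27.6
g0 25.98 [523. 232. 150.] F [ 0.6  0.5 -0.8] op 64.4 g 27.4
[-0.21  0.56  2.34  2.22  1.39 -1.38]
psi 40 26.83 [514. 244. 150.] F [ 0.3 -1.1 -1.1] op 64.5 g 27.5
psi 75 27.59 [509. 250. 149.] F [ 0.5  0.3 -1.6] op 64.6 g 27.6
psi 95 28.09 [509. 250. 149.] F [ 0.1  0.2 -1.3] op 63.9 g 27.6
psi 115 28.59 [510. 249. 149.] F [-0.8  0.3 -0.9] op 64.8 g 27.7
psi 140 29.18 [514. 245. 141.] F [ 0.6 -0.4 -0.9] op 64.4 g 27.8
psi 180 30.02 [524. 234. 141.] F [ 0.1 -0.2 -0.8] op 64.4 g 27.8
[-0.2   0.59  2.33  2.22  1.4   1.74]
```

View pics/s5.png

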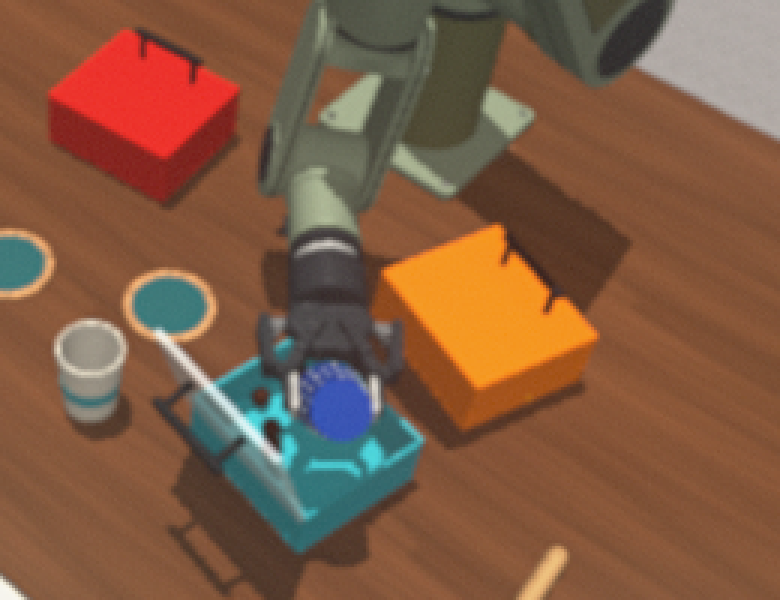

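Two or three dark balls show in the box at (265,400)–(275,435), and the inverted cup at (340,405) is above it. I'll give it a small shake, roll back and check the count.

```bash
cat > pr2.py <<'E'
from pr import *
for g,psi in ((-8,180),(2,165),(-6,195)):
    try: robot.servo_line(*pp(g,psi,145),speed=100)
    except robot.Unreachable: print("skip",g,psi)
robot.pause(.3); st("shake")
for g,psi,z in ((2,100,160),(2,30,165)): robot.servo_line(*pp(g,psi,z),speed=90)
robot.move_ptp(*pp(40,0,215)); st("up")
robot.move_ptp(PG+[0,0,160],QG); st("over coaster")
a=cam("top"); b=cam("scene")
u=cv2.resize(a["pixels"][150:260,190:420],None,fx=3.4,fy=3.4,interpolation=cv2.INTER_CUBIC)
v=cv2.resize(b["pixels"][190:300,330:440],None,fx=2,fy=2,interpolation=cv2.INTER_CUBIC)
o=np.zeros((u.shape[0]+v.shape[0],u.shape[1],3),np.uint8); o[:u.shape[0]]=u; o[u.shape[0]:,:v.shape[1]]=v
cv2.imwrite("pics/s6.png",o); W=cloud(a)
for i in range(1):
    for n in ("top","scene"):
        for m in robot.masks_of(n,"ball0_center"): print(n,m["conf"],m["rect"])
E
python3 pr2.py
```

```text
shake 32.29 [525. 227. 148.] F [-0.2  0.2  0.3] op 64.2 g 27.8
up 36.56 [503. 218. 200.] F [-0.8 -0.4 -0.7] op 64.2 g 27.7
over coaster 38.08 [ 521. -197.  207.] F [-0.4 -0.3  0. ] op 64.5 g 27.7
scene 0.17 [449.4, 310.1, 44.7, 56.9]
```

View pics/s6.png

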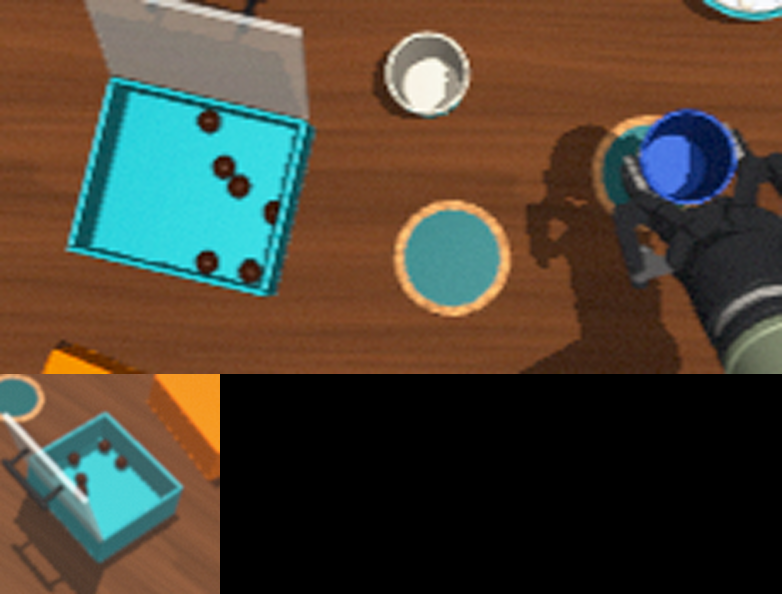

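All six balls are in the box (top crop (208,121), (223,167), (238,187), (271,212), (207,262), (250,271)), and the cup at (690,160) is empty. Now I'll place it back.

```bash
cat > place.py <<'E'
from grasp import *
f=cam("scene"); W=cloud(f); im=f["pixels"].astype(int)
# coaster centre: outline of non-wood pixels (teal face + cork) by network mask near the cup
ctr=None
for m in robot.masks_of("scene","coaster"):
    P=W[m["pixels"]]; P=P[(P[:,2]>-3)&(P[:,2]<12)&(np.hypot(P[:,0]-CUP[0],P[:,1]-CUP[1])<70)]
    if len(P)>200:
        hull=cv2.convexHull(P[:,:2].astype(np.float32)); c,r=cv2.minEnclosingCircle(hull); ctr=np.array(c); print("coaster",np.round(c,1),round(r,1),m["conf"],P[:,:2].mean(0).round(1))
robot.servo_line(PG+[0,0,15],QG,speed=200)
for dz in (8,4,2,1,0,-1,-2):
    robot.servo_line(PG+[0,0,dz],speed=30); F=robot.state()["wrist_force"][2]
    print(dz,round(F,1))
    if F>3: break
robot.let_go(); st("rel")
robot.servo_line(PG-TG.apply([0,0,100]),speed=150); st("back")
robot.servo_line(PG-TG.apply([0,0,100])+[0,0,150],speed=300)
f=cam("scene"); W=cloud(f); g=cam("top")
for m in robot.masks_of("scene","cup"):
    P=W[m["pixels"]]; P=P[~np.isnan(P[:,0])]; t=P[P[:,2]>84]; print("cup",m["conf"],np.median(P,0).round(1),np.nanpercentile(P[:,2],98),cv2.minEnclosingCircle(t[:,:2].astype(np.float32)) if len(t) else 0)
u=cv2.resize(f["pixels"][100:300,180:440],None,fx=2,fy=2); v=cv2.resize(g["pixels"][120:290,190:450],None,fx=2,fy=2)
cv2.imwrite("pics/s7.png",np.vstack([u[:250],v[:340]]))
E
python3 place.py
```

```text
coaster [ 510.9 -199.8] 52.9 0.93 [ 513.1 -200.4]
8 -0.2
4 -0.6
2 -0.6
1 1.2
0 7.8
rel 41.02 [ 521. -198.   48.] F [-0.4  0.2 -0.5] op 85.6 g 0.0
back 41.84 [ 449. -224.  112.] F [ 0.6 -0.5 -1. ] op 85.5 g 0.0
cup 0.66 [561.5 447.   12.9] 22.799385090021396 0
cup 0.63 [ 508.8 -198.6   63.7] 94.25202812922211 ((505.8290100097656, -202.41311645507812), 36.55103302001953)
```

View pics/s7.png

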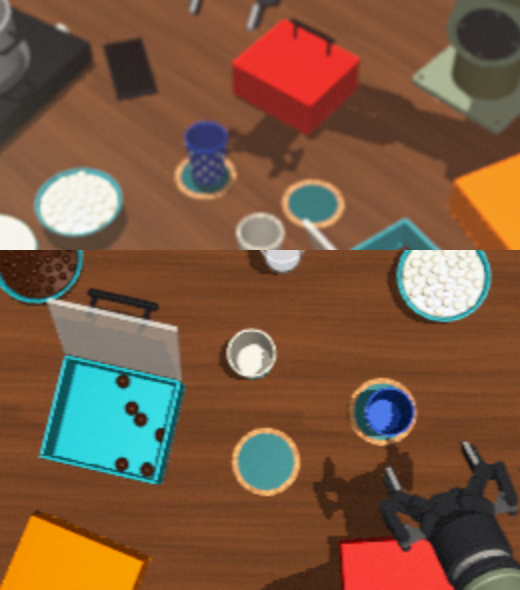

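The cup stands upright on its coaster (top crop (383,412), scene crop (207,155)), and everything else is in place. Last step: close the lid from its far side.

```bash
cat > close.py <<'E'
from open1 import *
D=[]
for rl in (0,np.pi):
    q=tool(YAW,np.pi/2,rl).as_quat(); b=lidpt(1.9,120,43); s=b+40*EX
    D.append((q,robot.solve_ik(s+[0,0,150],q),robot.solve_ik(s-[0,0,20],q)))
cur=np.array(robot.state()["joint_pos"])
D=[d for d in D if d[1] is not None and d[2] is not None]; q,_,_=min(D,key=lambda d:abs(np.array(d[1])-cur).max())
robot.gripper_close(20)
robot.move_ptp(s+[0,0,150],q); st("high far")
robot.servo_line(s-[0,0,20],speed=250); st("far")
for th in (1.9,1.6,1.3,1.0,.75,.5,.3):
    robot.servo_line(lidpt(th,120,43)+16.5*EX-[0,0,20],speed=160); st(f"th {th}")
p=np.array(robot.state()["position"]); robot.servo_line(p+8*EX,speed=100); robot.servo_line(p+8*EX+[0,0,70],speed=200)
t=HINGE-114*EX; t[2]=165; robot.servo_line(t,speed=200); st("above bar")
for z in (145,130,120,116,114,113,112,111,110):
    t[2]=z; robot.servo_line(t,speed=80); st(f"z {z}")
    if robot.state()["wrist_force"][2]>12: break
t[2]=z+80; robot.servo_line(t,speed=200)
f=cam("scene"); W=cloud(f)
for n in ("scene",):
    for m in robot.masks_of(n,"lid"):
        P=W[m["pixels"]]; P=P[~np.isnan(P[:,0])]
        if np.linalg.norm(np.median(P,0)[:2]-BOX[:2])<60:
            L=P[(P[:,2]>66)&(P[:,2]<90)]; k=np.linalg.lstsq(np.c_[L[:,:2],np.ones(len(L))],L[:,2],rcond=None)[0]; print("tilt",k[:2]@EX[:2],L[:,2].mean())
st("end"); cv2.imwrite("pics/s8.png",f["pixels"])
E
python3 close.py
```

```text
high far 45.07 [678. 147. 315.] F [-0.1 -0.6 -0.6] op 0.2 g 0.0
far 45.9 [680. 148. 147.] F [0.6 0.9 1.2] op 0.4 g 0.0
th 1.9 46.2 [657. 153. 148.] F [-0.  -0.1 -0.3] op -0.1 g 0.0
th 1.6 46.59 [624. 160. 165.] F [-0.2 -0.5  0. ] op -0.2 g 0.0
th 1.3 46.98 [587. 167. 172.] F [0.5 0.4 0. ] op 0.0 g 0.0
th 1.0 47.38 [550. 174. 169.] F [-1.  -1.4  0.3] op -0.3 g 0.0
th 0.75 47.73 [521. 180. 159.] F [0.9 0.1 0. ] op -0.0 g 0.0
th 0.5 48.08 [495. 185. 141.] F [1.  0.7 0.4] op -0.0 g 0.0
th 0.3 48.38 [478. 189. 122.] F [-0.6 -0.1  0.5] op 0.2 g 0.0
above bar 49.52 [448. 194. 163.] F [ 0.2 -0.   0.5] op -0.3 g 0.0
z 145 49.92 [450. 194. 145.] F [-0.2  0.4 -0.3] op -0.0 g 0.0
z 130 50.25 [449. 194. 130.] F [-0.1  0.7 -0.3] op 0.1 g 0.0
z 120 50.52 [449. 194. 120.] F [ 0.   0.6 -0.1] op 0.0 g 0.0
z 116 50.77 [450. 194. 116.] F [0.7 0.4 0.8] op -0.2 g 0.0
z 114 51.02 [450. 195. 114.] F [-0.5 -0.3 -0.3] op -0.1 g 0.1
z 113 51.27 [450. 195. 114.] F [-1.2  0.1  5.4] op 0.0 g 2.7
z 112 51.52 [450. 195. 114.] F [-3.2 -1.5 10.6] op 0.3 g 5.3
z 111 51.77 [450. 195. 114.] F [-6.6 -1.8 16.2] op 0.0 g 7.9
tilt -0.003402991234603066 74.03777868704671
end 52.42 [448. 194. 189.] F [-0.3 -0.  -0.2] op 0.1 g 0.0
```

View pics/s8.png

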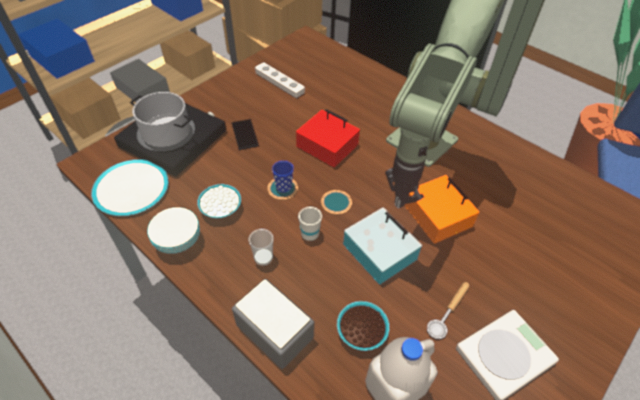

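The lid is flat and closed at (382,243), with the chocolates showing through it. The cup stands on its coaster at (284,177), the arm touches nothing, and the bystanders haven't moved. Handing in.

```bash
python3 -c "
from workcell import robot
print(robot.job_done())"
```

```text
the job is handed in; nothing more can be done
None
```

I handed in the job at about 52 s: all six chocolates are in the teal box, its lid is fully closed, the empty cup is upright on its coaster, and nothing else looked moved in the last picture.

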